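Roll a milling jar up its sloped gutter to the stop

TASK

Push the milling jar with the red lid up its sloped gutter with your fingertips, over the crest, until it lies in the cradle against the stop at the top and cannot roll back. Push gently, without flicking it or letting it run away, do not grip or lift it, and leave the blue-lidded jar, the bottles and the tape roll where they are.

Things in the scene. Friction and masses are not known exactly. Their poses are not given: they have to be found in the camera images.
- jar_red: The jar to move: smooth, slippery steel cylinder with a red screw lid, 44 mm across (waist 41), 80 mm long, about 0.3 kg, lying across the left or the right lane. Origin at its centre; its y axis is the cylinder's axis, x and z turn as it rolls. It starts against the lane's foot lip, centre at x = 15, z = 22 mm in the ramp's frame; seated in the cradle: x = 157, z = 13 mm.
- jar_blue: An equal jar with a blue lid, lying in the other lane. To be left alone.
- ramp: Sloped aluminium gutter (9 degrees up) with two lanes, fixed. Origin on its running surface at the foot, midway between the lanes, 30 mm above the bench; x uphill along the surface, y left, z square to it. Lane centres at y = +47 and -47 mm, each 90 mm wide between walls 4 mm thick and 14 mm high. A lip 6 mm high at x = -4 to 0 mm; before it, open space. Crest at x = 130 mm.
- crest (a point): Midpoint of the crest, on the surface, between the lanes (130 mm up the slope). Beyond it the floor falls at 12 degrees below level for 47 mm (the cradle) to the stop: a jar whose centre is pushed a few mm past the crest rolls in by itself and stays. Cheeks beside the cradle stand 16 mm above the crest.
- chute: The chute's level base, 226 x 188 mm, fixed. Origin on the bench midway between the lanes; x level, uphill; y left; z up. The lip lies at x = -90 mm, the crest at x = 38 mm, 50 mm high, and the upright stop with black rubber pads at x = 85 mm, its top 84 mm high.
- bottle_white: White bottle with a red cap, 44 mm across, 85 mm high, standing. Origin under its base. Bystander.
- bottle_brown: Small brown bottle with a black cap, 34 mm across, 70 mm high, standing. Origin under its base. Bystander.
- tape: Roll of tan tape lying flat, 96 mm across, 25 mm high. Origin under its centre. Bystander.

How it is judged (in metres and radians):
At the end, for the whole second after the job is handed in: The red-lidded jar lies still in the cradle past the crest, within about 7 mm of touching the stop, square across its lane (within 0.15 rad); the blue-lidded jar has moved less than 15 mm, the bottles and the tape roll less than 20 mm (x of jar_red in the frame of ramp between 0.15 and 0.166 m and z of jar_red in the frame of ramp between 0.008 and 0.018 m and angle between the y axis of jar_red and the y axis of ramp, either way round below 0.15 rad and linear speed of jar_red below 0.02 m/s and distance of jar_blue from where it was at the start of the episode below 0.015 m and distance of each of bottle_white, bottle_brown, tape from where it was at the start of the episode below 0.02 m).
It fails at once if a jar is lifted off the gutter instead of being rolled along it (z of any of jar_red, jar_blue in the frame of ramp above 0.034 m).
It fails at once if the red-lidded jar is flicked or left to run (faster than 0.5 m/s) (linear speed of jar_red above 0.5 m/s).
It fails at once if the red-lidded jar is gripped or pressed hard (over 30 N) (contact force between the fingers and jar_red above 30 N).
It fails at once if the blue-lidded jar is moved by more than 15 mm (distance of jar_blue from where it was at the start of the episode above 0.015 m).
It fails at once if a bottle or the tape roll is moved by more than 20 mm (distance of any of bottle_white, bottle_brown, tape from where it was at the start of the episode above 0.02 m).
It also fails if it takes over 32 s, if anything falls off the work surface, if the arm or the gripper's body presses on something with over 40 N, if the wrist force passes 120 N, or if a joint passes its speed limit or range.

ROBOT

A 6-joint arm with a two-finger parallel gripper is mounted at the origin on a cart in front of the work surface, level with it; the furniture and walls round the work are solid. World frame = base frame: x ahead of the robot, y to its left, z up, the work surface at z = 0. Lengths are in mm, angles in degrees, forces in N, time in s.
With the tool pointing down it reaches from about 275 to 775 mm from the base axis. Payload 14.6 kg.
Tool frame: the origin (TCP) lies on the mounting face of the last link; the fingertips stand 173 mm ahead of it and the grasp point (between the pads) lies 155 mm ahead of it; y points along the fingers, x is the direction in which the jaws open and shut, and the axes are right-handed (so a half turn about y gives the same grasp; the last joint's range is limited). The gripper opens to 85 mm and grips with 20 to 120 N. Pads are 22 mm wide; open, the fingers measure 114 mm over their backs; the gripper's body (76 mm by 85 mm) begins 54 mm behind the grasp point. The pads swing forward as they close: fully open they stand 13 mm farther back than shut.
Start: joints at [-8.898, 15.075, -2.767, 72.158, 0, 81.102], TCP at [525.004, -0.006, 404.678] pointing down, gripper open.
Joint ranges: [-151.79, 151.79], [-50.71, 97.33], [-67.44, 78.34], [-121.81, 120.89], [-77.56, 73.72], [-180, 180]. Speed limits (degrees/s): [108.29, 108.29, 147.25, 159.86, 180, 180].

INTERFACE

Orientations are given as a 3x3 rotation matrix whose columns are the frame's x, y, z axes.
In Python, from plant import bot gives the robot as it stands.
- The arm moves only by the tool drive_tool, never from a script. Its argument "plan" is a list of rows, each a list of 4 numbers: the shift along the tool's x, y, z in mm, then the turn about the tool's y in degrees. In form: [[x, y, z, yaw], ...]. A call has 1 to 20 rows; each row shifts and turns the pose as measured when the row begins, along the tool's axes as they then stand; what a row does not reach is not made up. A row lasts 1/12 s, in which the tool goes at most 41.7 mm and 7.16 degrees, less where a joint would pass 70% of its speed; a pose out of reach is approached as far as the arm can. A call with a gripper value outside its range is refused whole. "hand" is the opening, from 0 (shut) to 1 (fully open), set as the call begins (left out, the last holds). The fingers move at their own pace and stop on an object; "squeeze" is the grip in N (left out, the last holds). Time passes only in rows, so rows that do not move let the fingers close. It gives the time, the measured TCP pose, the force and the opening at its end, in the units of the state.
- bot.observe(): the state, without advancing time (a new reading comes with each control period).
- bot.get_image(name): name is "scene" or "side" or "wrist"; returns the picture (384x512x3 uint8, red, green, blue); there is no depth.
- bot.calibration(name): a dict with "intrinsics" (3x3 intrinsics, pixels), "extrinsics" (4x4, takes a point from world to camera coordinates). Camera axes: x right, y up, looking along -z (the intrinsics and any distortion apply to the point x, -y, -z); pixel columns grow to the right and rows downward; lengths in mm; the calibration is good to about 2 mm. A picture is of the moment at which its call begins: read the wrist's pose just before it. calibration takes no time and is no camera call; for the wrist camera it gives the pose at the moment of the call.
- bot.finish_job(): hands the job in, once; it reports no verdict.
The state is a dict: "clock": time; "qpos": joint angles; "qd": joint speeds; "joint_torque": joint torques, N m; "tool_pos": TCP position; "tcp_rot": TCP orientation; "ft_force": force on the tool from outside, world axes, zero at the start; "wrist_torque": the same for the moment, N m; "gripper_width": finger opening in mm.
Only numpy, scipy, OpenCV 4.12 (cv2) and the standard library are available. Lean on these libraries where they do the work, as an engineer would, in place of code of your own. Each camera call takes 0.05 s, during which the arm holds its last target. There are 200 camera calls.

## Working session

There is one attempt and no reset: what is moved stays moved. The work goes in short steps, Python scripts to look and compute and a tool call to move; the robot and the scene stay as the last step left them, time stands still between calls to the robot, and variables do not carry over. Pictures are saved under pics/ and viewed, about 8 in all and at most 12, crops included, and the job is handed in when it is done.

Besides the shell and the picture viewer there is one more tool, called after "Emit:" as name([rows], argument=value, ...), one row to a line, values as JSON. drive_tool: Moves the arm, as the interface text tells. Its arguments: {"type":"object","properties":{"plan":{"type":"array"},"hand":{"type":"number"},"squeeze":{"type":"number"}},"required":["plan"]}

```bash
mkdir -p pics; python3 - <<'E'
from plant import bot
import cv2,numpy as np
s=bot.observe();print(s)
for n in("scene","side","wrist"):
    c=bot.calibration(n);print(n,np.round(c["intrinsics"],1).tolist(),np.round(c["extrinsics"],4).tolist(),[k for k in c])
    cv2.imwrite(f"pics/{n}0.png",bot.get_image(n)[:,:,::-1])
a=[cv2.imread(f"pics/{n}0.png") for n in("scene","side")]
E
```

```text
{'clock': 0.0, 'qpos': array([-8.89633099e+00,  1.51001801e+01, -2.80473408e+00,  7.21573073e+01,
        4.91398574e-04,  8.11016449e+01]), 'qd': array([-0.05124876, -0.11250774,  0.04468385,  0.07309764,  0.02909483,
        0.02275354]), 'joint_torque': array([ 6.28219332e-04, -6.37613010e+01,  3.84567368e+01,  1.37825581e-02,
        8.02127857e-07, -5.80562346e-05]), 'tool_pos': array([5.24912959e+02, 2.49843451e-02, 4.04206592e+02]), 'tcp_rot': array([[ 9.99999425e-01, -1.07157803e-03, -3.52280101e-05],
       [ 3.54170727e-05,  1.76415296e-04,  9.99999984e-01],
       [-1.07157179e-03, -9.99999410e-01,  1.76453147e-04]]), 'ft_force': array([-0.57839705, -0.59222176,  0.18255771]), 'wrist_torque': array([0.01207577, 0.00183615, 0.05191913]), 'gripper_width': 85.28201111311499}
scene [[445.1, 0.0, 247.5], [0.0, 445.1, 185.5], [0.0, 0.0, 1.0]] [[0.563, -0.8262, -0.0212, -365.8803], [0.4751, 0.3026, 0.8263, -320.2329], [-0.6763, -0.4752, 0.5628, -843.8071], [0.0, 0.0, 0.0, 1.0]] ['intrinsics', 'extrinsics']
side [[421.9, 0.0, 255.0], [0.0, 421.9, 197.5], [0.0, 0.0, 1.0]] [[0.8398, -0.5428, 0.0066, -475.1662], [0.3454, 0.5437, 0.7649, -225.0131], [-0.4188, -0.6401, 0.6441, -1009.5949], [0.0, 0.0, 0.0, 1.0]] ['intrinsics', 'extrinsics']
wrist [[297.8, 0.0, 257.4], [0.0, 297.8, 191.1], [0.0, 0.0, 1.0]] [[1.0, 0.0007, -0.0, -524.4629], [-0.0007, 0.9657, -0.2597, 33.5555], [-0.0001, 0.2597, 0.9657, -376.8252], [0.0, 0.0, 0.0, 1.0]] ['intrinsics', 'extrinsics']
```

View pics/scene0.png

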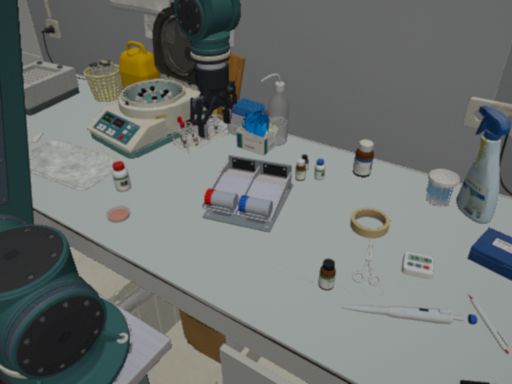

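View pics/wrist0.png

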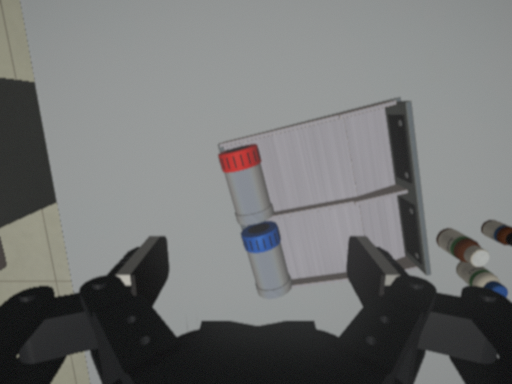

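View pics/side0.png

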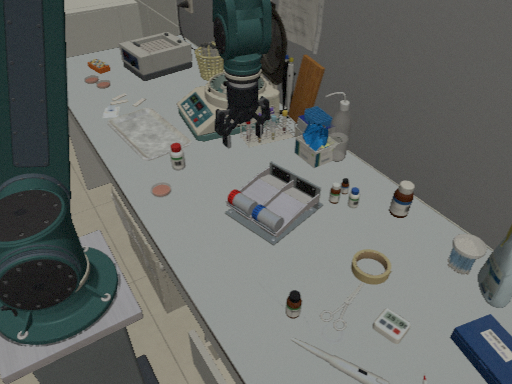

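The red jar lies in the left lane, at about (248,185) in the wrist view, and the blue jar in the right lane at (267,260). The lips are on the image left and the black stop pads on the right at (400,150). Uphill is therefore about +x, turned slightly to +y. The bystanders are well away from the gutter.

```bash
cat > h.py <<'E'
from plant import bot
import cv2,numpy as np
def ray(c,u,v):
    K,E=c["intrinsics"],c["extrinsics"];R,t=E[:3,:3],E[:3,3]
    d=np.linalg.inv(K)@[u,v,1]; return -R.T@t, R.T@(d*[1,-1,-1])
def onz(c,u,v,z):
    o,d=ray(c,u,v);return o+d*(z-o[2])/d[2]
def tri(a,b):
    (o,d),(p,e)=a,b;k=np.linalg.lstsq(np.c_[d,-e],p-o,rcond=None)[0]
    return (o+d*k[0]+p+e*k[1])/2,np.linalg.norm(o+d*k[0]-p-e*k[1])
def lids(im,box=(0,0,512,384)):
    x0,y0,x1,y1=box;hsv=cv2.cvtColor(im,cv2.COLOR_RGB2HSV);o={}
    for n,f in(("red",lambda h:(h<8)|(h>172)),("blue",lambda h:(h>105)&(h<125))):
        m=(f(hsv[...,0])&(hsv[...,1]>130)&(hsv[...,2]>60)).astype(np.uint8)
        k=np.zeros_like(m);k[y0:y1,x0:x1]=m[y0:y1,x0:x1]
        _,_,st,ce=cv2.connectedComponentsWithStats(k);i=1+st[1:,4].argmax();o[n]=(ce[i],st[i])
    return o
E
python3 - <<'E'
from h import *
B={"wrist":(150,100,320,310),"scene":(190,180,290,225),"side":(220,180,300,235)};r={}
for n in B:
    c=bot.calibration(n);L=lids(cv2.imread(f"pics/{n}0.png")[:,:,::-1],B[n])
    for k in L: r[n,k]=ray(c,*L[k][0]);print(n,k,L[k][0].round(1),L[k][1],onz(c,*L[k][0],58).round(1))
    P=[onz(c,*L[k][0],58) for k in("red","blue")];d=P[0]-P[1];print(np.linalg.norm(d),np.degrees(np.arctan2(-d[0],d[1])))
for k in("red","blue"):
    for a,b in(("wrist","scene"),("wrist","side"),("scene","side")): p,e=tri(r[a,k],r[b,k]);print(k,a,b,p.round(1),e.round(1))
im=cv2.imread("pics/wrist0.png")[80:310,190:450];cv2.imwrite("pics/w0c.png",cv2.resize(im,None,fx=3,fy=2.6,interpolation=2))
E
```

```text
wrist red [239.3 159.1] [220 146  39  26 700] [505.3  16.4  58. ]
wrist blue [260.7 241.7] [243 229  34  23 480] [528.3 -78.9  58. ]
98.03051978191797 13.59009730282974
scene red [208.2 196.1] [205 189   9  16  97] [501.6  21.5  58. ]
scene blue [242.2 202.9] [238 196  10  16 101] [525.1 -70.2  58. ]
94.70200293604927 14.335125955773034
side red [232.2 195.5] [228 190  13  15  79] [503.3  23.4  58. ]
side blue [256.7 210.7] [252 205  13  16  91] [526.8 -68.3  58. ]
94.5938412510365 14.383661003008376
red wrist scene [503.2  18.8  58.8] 6.2
red wrist side [503.3  18.2  61.9] 5.0
red scene side [503.7  23.7  56.7] 1.4
blue wrist scene [525.5 -74.4  61.4] 7.8
blue wrist side [525.8 -74.7  64.3] 5.5
blue scene side [526.9 -68.5  57. ] 1.6
```

View pics/w0c.png

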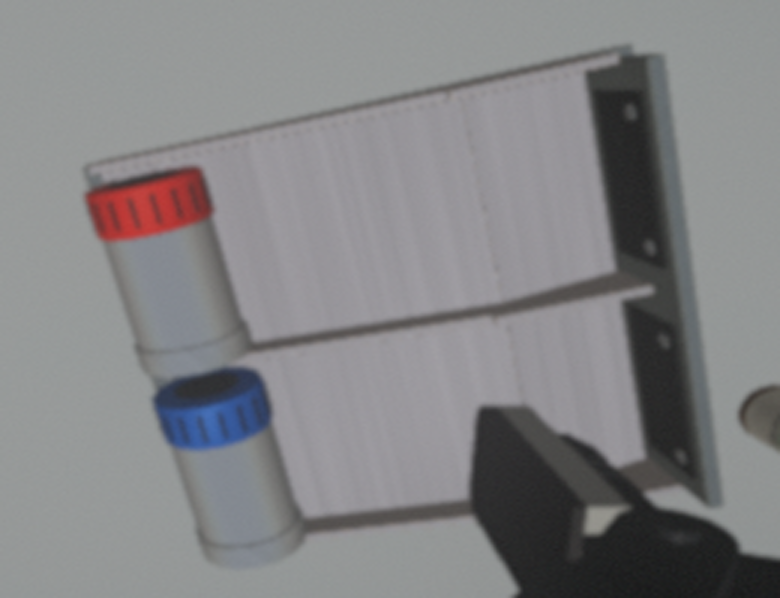

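Scene and side views agree: the lid axis is at about (506,25), the gutter yaw is about 14.2°, and the red jar's centre is near (514,-8,54). I'll turn the tool so the jaws spread across the lane, with two fingertips about 40 mm apart, and use those to push.

Emit:
drive_tool([
  [0, 0, 0, -7],
  [0, 0, 0, -7],
  [0, 0, 0, -7],
  [0, 0, 0, -7],
  [0, 0, 0, -7],
  [0, 0, 0, -7],
  [0, 0, 0, -7],
  [0, 0, 0, -7],
  [0, 0, 0, -7],
  [0, 0, 0, -7],
  [0, 0, 0, -7],
  [0, 0, 0, -7],
  [0, 0, 0, -7],
  [0, 0, 0, -7],
  [0, 0, 0, -6.2],
  [0, 0, 0, 0],
], hand=0.5)

```text
clock: 1.48
tool_pos: [524.2, 0.1, 400.9]
tcp_rot: [[-0.293, -0.009, -0.956], [0.956, 0.001, -0.293], [0.004, -1.0, 0.008]]
ft_force: [0.7, 0.0, 0.1]
gripper_width: 42.6
```

```bash
python3 - <<'E'
from h import *
s=bot.observe();R=s["tcp_rot"];print(s["clock"],s["tool_pos"],R.round(4),s["qpos"].round(1),s["gripper_width"])
print("shift to (462,-21,280) in tool axes:",R.T@(np.array([462,-21,280])-s["tool_pos"]))
E
```

```text
1.4833 [5.24207225e+02 1.06342043e-01 4.00912150e+02] [[-0.2931 -0.0085 -0.9561]
 [ 0.9561  0.0013 -0.2931]
 [ 0.0038 -1.      0.0078]] [ -8.9  15.3  -3.1  72.1  -0.  -25.9] 42.60535961122617
shift to (462,-21,280) in tool axes: [ -2.40479029 121.41043504  64.72007158]
```

Emit:
drive_tool([
  [-0.4, 5, 10, 1],
  [-0.4, 10, 10, 1],
  [-0.4, 15, 10, 0.7],
  [-0.4, 15, 10, 0],
  [-0.4, 15, 10, 0],
  [-0.4, 15, 10, 0],
  [0, 15, 5, 0],
  [0, 15, 0, 0],
  [0, 10, 0, 0],
  [0, 5, 0, 0],
  [0, 0, 0, 0],
])

```text
clock: 2.4
tool_pos: [457.1, -18.9, 275.6]
tcp_rot: [[-0.203, -0.009, -0.979], [0.979, 0.002, -0.203], [0.003, -1.0, 0.008]]
ft_force: [0.2, 0.4, 0.0]
gripper_width: 42.8
```

```bash
python3 - <<'E'
from h import *
s=bot.observe();R=s["tcp_rot"];print(s["clock"],s["tool_pos"],R.round(4),np.degrees(np.arctan2(-R[0,0],R[1,0])))
ims=[]
for n,b in(("wrist",None),("side",(200,100,340,240)),("scene",(170,90,310,230))):
    im=bot.get_image(n)[:,:,::-1]; cv2.imwrite(f"pics/{n}1.png",im)
    if b: im=cv2.resize(im[b[1]:b[3],b[0]:b[2]],(300,300),interpolation=2)
    ims.append(im)
c=np.zeros((600,800,3),np.uint8);c[:384,:512]=ims[0];c[:300,500:]=ims[1];c[300:,500:]=ims[2]
cv2.imwrite("pics/c1.png",c)
E
```

```text
2.4 [457.08239275 -18.85302182 275.57864527] [[-0.2028 -0.0089 -0.9792]
 [ 0.9792  0.0016 -0.2028]
 [ 0.0033 -1.      0.0084]] 11.701400514592128
```

View pics/c1.png

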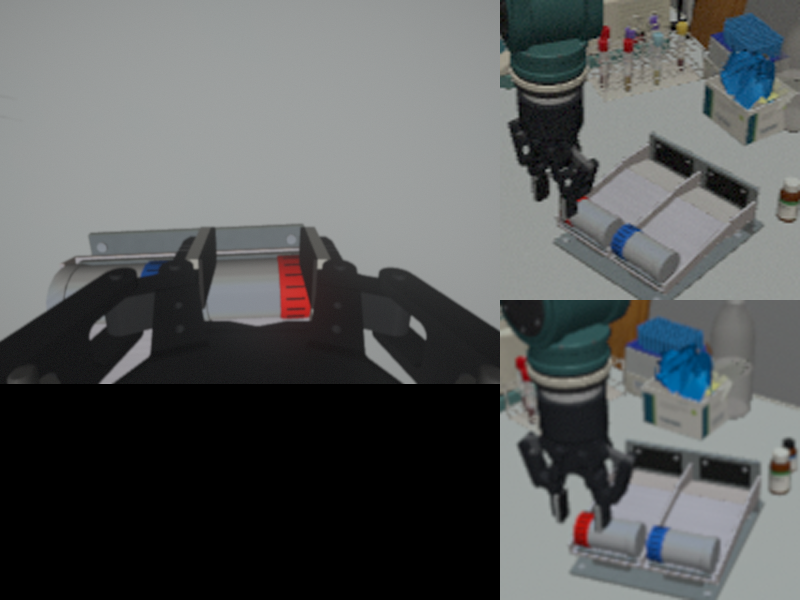

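```bash
python3 - <<'E'
from h import *
c=bot.calibration("wrist");s=bot.observe();R=s["tcp_rot"];p=s["tool_pos"]
L=lids(cv2.imread("pics/wrist1.png")[:,:,::-1],(255,240,330,330));print(L["red"])
E=c["extrinsics"];print("cam in tool",(R.T@(-E[:3,:3].T@E[:3,3]-p)).round(1))
for u,v,z in((254,258,54),(254,288,54),(254,318,54),(254,288,62),(308,288,54),(200,288,54),(90,235,5),(300,226,5),(205,228,103),(205,228,110),(315,228,103),(315,262,103)):
    w=onz(c,u,v,z);print(u,v,z,w.round(1),"tool",(R.T@(w-p)).round(1))
E
```

```text
Traceback (most recent call last):
  File "h.py", line 16, in lids
    _,_,st,ce=cv2.connectedComponentsWithStats(k);i=1+st[1:,4].argmax();o[n]=(ce[i],st[i])
                                                      ~~~~~~~~~~~~~~~^^
ValueError: attempt to get argmax of an empty sequence
```

```bash
python3 - <<'E'
from h import *
c=bot.calibration("wrist");s=bot.observe();R=s["tcp_rot"];p=s["tool_pos"]
E=c["extrinsics"];print("cam in tool",(R.T@(-E[:3,:3].T@E[:3,3]-p)).round(1))
for u,v,z in((254,258,54),(254,288,54),(254,318,54),(254,288,62),(308,288,54),(200,288,54),(90,235,5),(300,226,5),(205,228,103),(205,228,110),(315,228,103),(315,262,103)):
    w=onz(c,u,v,z);print(u,v,z,w.round(1),"tool",(R.T@(w-p)).round(1))
E
```

```text
cam in tool [ 0.2 31.7 66.1]
254 258 54 [490.4 -13.7  54. ] tool [ -2.1 222.6 -34.6]
254 288 54 [513.9  -8.8  54. ] tool [ -2.2 222.5 -58.5]
254 318 54 [538.8  -3.7  54. ] tool [ -2.2 222.3 -84. ]
254 288 62 [508.8  -9.8  62. ] tool [ -2.1 214.5 -53.3]
308 288 54 [505.9  29.7  54. ] tool [ 37.1 222.6 -58.6]
200 288 54 [521.9 -47.2  54. ] tool [-41.4 222.4 -58.5]
90 235 5 [ 522.9 -152.7    5. ] tool [-145.   271.2  -38.3]
300 226 5 [477.6  23.8   5. ] tool [ 37.  271.8 -30. ]
205 228 103 [454.  -46.4 103. ] tool [-26.6 173.9   8.1]
205 228 110 [451.  -45.7 110. ] tool [-25.2 166.9  10.9]
315 228 103 [442.5   8.8 103. ] tool [ 29.7 174.    8.1]
315 262 103 [461.1  13.6 103. ] tool [ 30.7 173.9 -11.2]
```

The wrist view confirms the plan. The jar's axis is 58 mm ahead of the tool and about 2 mm right of the midline, centre (514,-9). The fingertips are at y=173 and about ±25 mm to the sides. The yaw needs about 2.5° more. Next I'll lower the tips behind the jar, to about z=46.

Emit:
drive_tool([
  [0, 5, 0, -0.8],
  [0, 8, 0, -0.8],
  [0, 10, 0, -0.6],
  [0, 10, 0, 0],
  [0, 10, 0, 0],
  [0, 8, 0, 0],
  [0, 4, 0, 0],
  [0, 0, 0, 0],
  [0, 0, 0, 0],
])

```text
clock: 3.3
tool_pos: [458.8, -18.9, 219.3]
tcp_rot: [[-0.248, -0.002, -0.969], [0.969, -0.0, -0.248], [0.0, -1.0, 0.002]]
ft_force: [-0.4, 0.3, -0.0]
gripper_width: 43.0
```

```bash
python3 - <<'E'
from h import *
s=bot.observe();R=s["tcp_rot"];p=s["tool_pos"];print(s["clock"],p,R.round(4),np.degrees(np.arctan2(-R[0,0],R[1,0])),s["ft_force"])
print("jar in tool",R.T@(np.array([514,-9,54])-p))
E
```

```text
3.3 [458.83087112 -18.93312672 219.28362515] [[-2.479e-01 -1.800e-03 -9.688e-01]
 [ 9.688e-01 -0.000e+00 -2.479e-01]
 [ 4.000e-04 -1.000e+00  1.700e-03]] 14.3547922021012 [-0.43602149  0.3122393  -0.00970173]
jar in tool [ -4.12698433 165.18565178 -56.19292641]
```

Emit:
drive_tool([
  [-1, 0, -4, 0],
  [-1, 0, -5, 0],
  [-1, 0, -4, 0],
  [-1, 0, -3, 0],
  [0, 0, -2, 0],
  [0, 0, -2, 0],
  [0, -0.3, -2, 0],
  [0, -0.3, -2, 0],
  [0, -0.3, -2, 0],
  [0, -0.3, -2, 0],
  [0, 0, 0, 0],
])

```text
clock: 4.22
tool_pos: [490.8, -15.6, 222.2]
tcp_rot: [[-0.248, 0.001, -0.969], [0.969, -0.001, -0.248], [-0.001, -1.0, -0.0]]
ft_force: [-0.2, -0.4, 0.2]
gripper_width: 42.7
```

```bash
cat > look.py <<'E'
from h import *
import sys
k=sys.argv[1]
s=bot.observe();R=s["tcp_rot"];p=s["tool_pos"];print(s["clock"],p,np.degrees(np.arctan2(-R[0,0],R[1,0])),s["ft_force"])
print("start-jar in tool",R.T@(np.array([514,-9,54])-p), "up tilt",R[:,1])
c=np.zeros((600,800,3),np.uint8)
for n,b,o in(("scene",(180,130,310,230),(0,0)),("side",(215,140,345,240),(0,300)),("wrist",(130,180,390,380),(400,0))):
    im=bot.get_image(n)[:,:,::-1]
    if n!="wrist" or len(sys.argv)>2:
        try:
            hs=lids(np.ascontiguousarray(im[:,:,::-1]),b);cc=bot.calibration(n)
            for q in hs: print(n,q,hs[q][0].round(1),onz(cc,*hs[q][0],54).round(1))
        except Exception as e: print(n,e)
    c[o[1]:o[1]+300,o[0]:o[0]+400]=cv2.resize(im[b[1]:b[3],b[0]:b[2]],(400,300),interpolation=2)
cv2.imwrite(f"pics/l{k}.png",c)
E
python3 look.py 2
```

```text
4.2167 [490.76544068 -15.59222153 222.15861855] 14.376024114975937 [-0.17089692 -0.36714599  0.1765063 ]
start-jar in tool [  0.75085962 168.16580513 -24.08985926] up tilt [ 5.08140744e-04 -6.91412315e-04 -9.99999632e-01]
scene red [211.1 191.5] [526.5  31.8  54. ]
scene blue [242.  202.9] [528.9 -66.8  54. ]
side red [234.3 194.4] [513.4  28.3  54. ]
side blue [256.7 210.6] [529.6 -64.2  54. ]
```

View pics/l2.png

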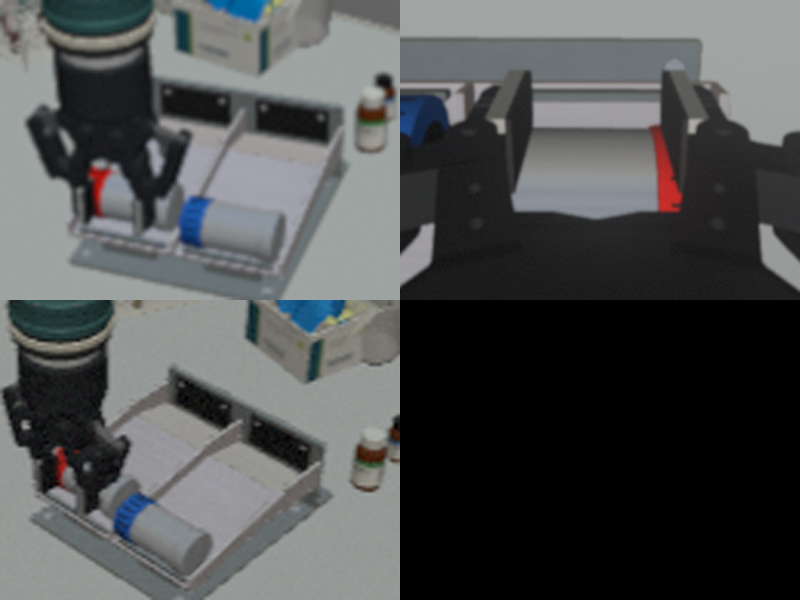

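The jar has started to roll, stays square, and sits against both fingertips with no measurable force. I'll keep going up the slope.

Emit:
drive_tool([
  [0, -0.3, -2, 0],
  [0, -0.4, -2.5, 0],
  [0, -0.4, -3, 0],
  [0, -0.4, -3, 0],
  [0, -0.4, -3, 0],
  [0, -0.4, -3, 0],
  [0, -0.4, -3, 0],
  [0, -0.4, -3, 0],
  [0, -0.4, -3, 0],
  [0, -0.4, -3, 0],
  [0, -0.4, -3, 0],
  [0, -0.4, -3, 0],
  [0, -0.4, -2.5, 0],
  [0, -0.3, -2, 0],
  [0, 0, 0, 0],
])

```text
clock: 5.62
tool_pos: [532.2, -4.8, 228.0]
tcp_rot: [[-0.248, -0.0, -0.969], [0.969, -0.001, -0.248], [-0.001, -1.0, 0.0]]
ft_force: [-0.2, -0.3, 0.1]
gripper_width: 42.8
```

```bash
python3 look.py 3
```

```text
5.6167 [532.24453149  -4.83004045 227.97133366] 14.371569651845075 [-0.16833111 -0.29801817  0.09274739]
start-jar in tool [  0.57816696 173.97496873  18.67223624] up tilt [-7.53526813e-05 -5.48435010e-04 -9.99999847e-01]
scene red [217.8 181. ] [576.2  47.6  54. ]
scene blue [242.3 202.8] [529.7 -67.   54. ]
side red [245.1 185.9] [560.   45.2  54. ]
side blue [256.8 210.8] [529.3 -65.1  54. ]
```

View pics/l3.png

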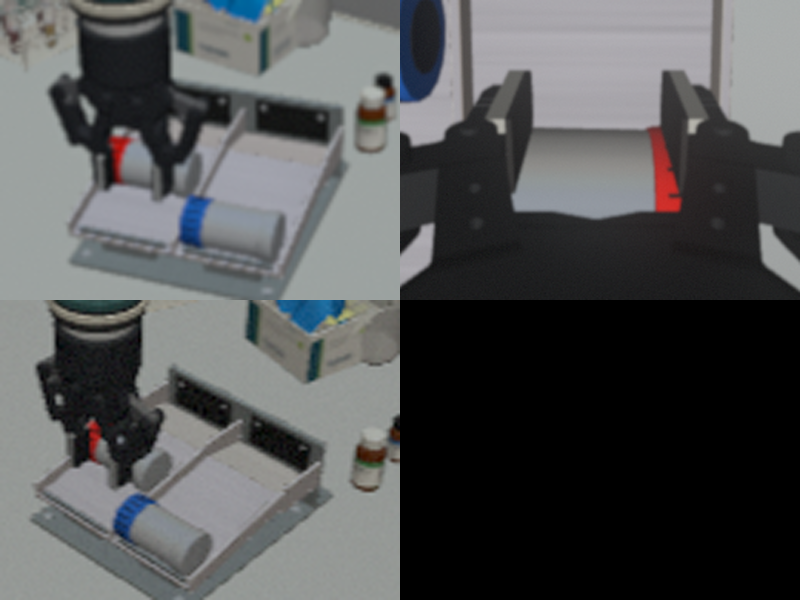

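The jar is square and centred in the lane at about x=67, and the blue jar hasn't moved. Next I'll push to just short of the crest.

Emit:
drive_tool([
  [0, -0.4, -2, 0],
  [0, -0.5, -2.5, 0],
  [0, -0.5, -3, 0],
  [0, -0.5, -3, 0],
  [0, -0.5, -3, 0],
  [0, -0.5, -3, 0],
  [0, -0.5, -3, 0],
  [0, -0.5, -3, 0],
  [0, -0.5, -3, 0],
  [0, -0.5, -3, 0],
  [0, -0.5, -3, 0],
  [0, -0.5, -3, 0],
  [0, -0.5, -3, 0],
  [0, -0.5, -3, 0],
  [0, -0.5, -3, 0],
  [0, -0.4, -2, 0],
  [0, -0.3, -2, 0],
  [0, 0, 0, 0],
])

```text
clock: 7.27
tool_pos: [582.7, 8.2, 236.7]
tcp_rot: [[-0.248, -0.001, -0.969], [0.969, -0.001, -0.248], [-0.0, -1.0, 0.001]]
ft_force: [-0.9, 0.5, -0.0]
gripper_width: 42.6
```

```bash
python3 look.py 4
```

```text
7.2667 [582.6632202    8.15652117 236.7170283 ] 14.35601569247832 [-0.93234787  0.53785889 -0.0484689 ]
start-jar in tool [  0.45472752 182.78682654  70.59224975] up tilt [-8.89449711e-04 -5.14217749e-04 -9.99999472e-01]
scene red [225.3 168.9] [637.7  67.6  54. ]
scene blue [242.3 203. ] [529.1 -67.4  54. ]
side red [257.9 174.8] [621.4  70.2  54. ]
side blue [256.8 210.9] [529.2 -65.3  54. ]
```

Emit:
drive_tool([
  [0, -0.3, -1.5, 0],
  [0, -0.3, -1.5, 0],
  [0, -0.3, -1.5, 0],
  [0, -0.3, -1.5, 0],
  [0, -0.2, -1.5, 0],
  [0, -0.2, -1.5, 0],
  [0, 0, -1.5, 0],
  [0, 0, -1.5, 0],
  [0, 0, -1.5, 0],
  [0, 0, -1.5, 0],
  [0, 0, -1.5, 0],
  [0, 0, -1.5, 0],
  [0, 0, 0, 0],
  [0, 0, 0, 0],
  [0, 0, 0, 0],
  [0, 0, 0, 0],
])

```text
clock: 8.75
tool_pos: [601.5, 13.0, 238.4]
tcp_rot: [[-0.248, -0.001, -0.969], [0.969, -0.0, -0.248], [-0.0, -1.0, 0.001]]
ft_force: [0.0, 0.2, -0.0]
gripper_width: 42.5
```

```bash
python3 look.py 5
```

```text
8.75 [601.50234688  12.98821147 238.3809525 ] 14.34417096606157 [ 0.01858305  0.20884516 -0.03155186]
start-jar in tool [  0.40489846 184.48085806  90.01736979] up tilt [-1.03536012e-03 -4.28633554e-04 -9.99999372e-01]
scene red [229.7 164.2] [665.2  72.1  54. ]
scene blue [242.4 202.9] [529.6 -67.3  54. ]
side red [264.8 173.5] [642.6  64.5  54. ]
side blue [256.8 211. ] [528.8 -65.6  54. ]
```

View pics/l5.png

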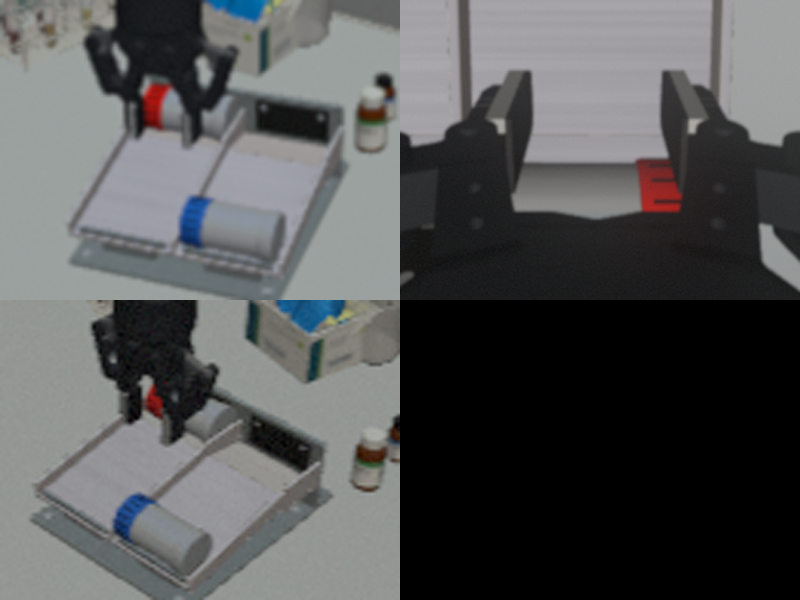

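The jar has rolled clear of the fingers into the cradle and is still square. I'll back off and rise, then check from a clear view.

Emit:
drive_tool([
  [0, -2, 3, 0],
  [0, -5, 6, 0],
  [0, -10, 8, 0],
  [0, -15, 8, 0],
  [0, -15, 8, 0],
  [0, -15, 10, 0],
  [0, -15, 10, 0],
  [0, -15, 10, 0],
  [0, -15, 10, 0],
  [0, -15, 10, 0],
  [0, -10, 5, 0],
  [0, 0, 0, 0],
  [0, 0, 0, 0],
])

```text
clock: 9.98
tool_pos: [503.5, -10.6, 385.2]
tcp_rot: [[-0.247, 0.002, -0.969], [0.969, -0.002, -0.247], [-0.002, -1.0, -0.002]]
ft_force: [-0.8, 0.1, -0.0]
gripper_width: 42.5
```

```bash
python3 look.py 6; python3 - <<'E'
from h import *
# expected lid centre for seated jar vs seen, two views; lid 32 mm from jar centre along ramp y
im={n:bot.get_image(n) for n in("scene","side")};B={"scene":(200,130,310,215),"side":(230,150,345,240)};r={}
for n in im: r[n]=ray(bot.calibration(n),*lids(im[n],B[n])["red"][0])
p,e=tri(r["scene"],r["side"]);print("lid",p,e)
a=np.radians(14.3);d=p-np.array([503.7,23.7,56.7]);print("lid moved along/across/up:",d[0]*np.cos(a)+d[1]*np.sin(a),-d[0]*np.sin(a)+d[1]*np.cos(a),d[2])
s9,c9=np.sin(np.radians(9)),np.cos(np.radians(9));print("expected along/up",142*c9+9*s9,142*s9-9*c9)
E
```

```text
9.9833 [503.46989959 -10.63534757 385.24833125] 14.301250544581674 [-0.79903017  0.14873316 -0.01760844]
start-jar in tool [-2.86071576e-01  3.31269995e+02 -9.95604690e+00] up tilt [ 0.00245103 -0.0016507  -0.99999563]
scene red [229.6 164.4] [664.2  71.5  54. ]
scene blue [242.4 202.9] [529.6 -67.3  54. ]
side red [266.9 170.1] [658.   75.4  54. ]
side blue [256.8 211. ] [528.7 -65.7  54. ]
lid [644.73436802  56.77126182  69.56683214] 1.144890811190588
lid moved along/across/up: 144.83309030242518 -2.7887766965911283 12.866832138761751
expected along/up 141.65965454987165 13.324498970356544
```

View pics/l6.png

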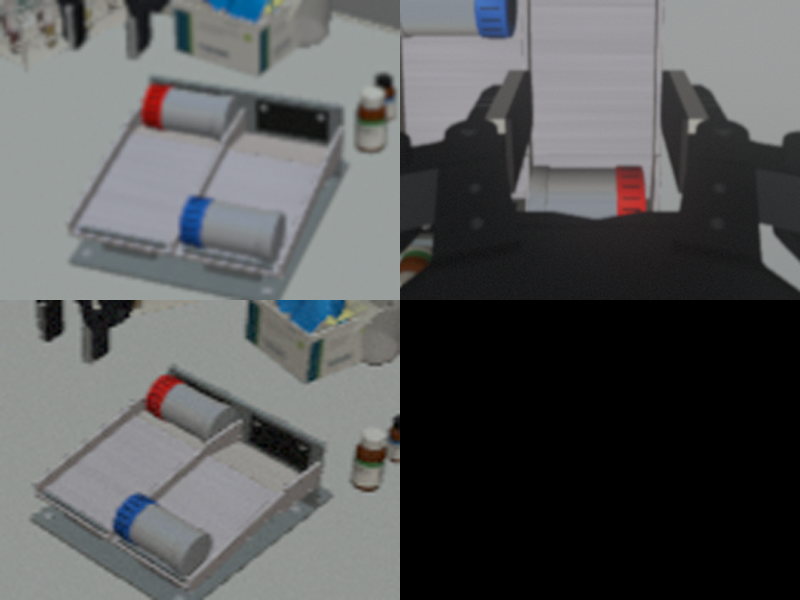

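The jar lies square in the cradle against the stop. It moved 145 mm along and 12.9 mm up, against an expected 142 and 13.3. The blue jar's pixels haven't changed, so I'm handing in.

```bash
python3 -c "
from plant import bot
print(bot.finish_job())"
```

```text
the job is handed in; nothing more can be done
None
```

I pushed the red-lidded jar up the left lane with two fingertips about 43 mm apart, at roughly 15–40 mm/s. It went over the crest and rolled by itself into the cradle. I then backed the arm clear and handed the job in at about 10 s; no verdict is reported.

- **Red jar:** In the last two-view check it had moved 145 mm along and 12.9 mm up, against 142 and 13.3 expected for a seated jar. It looked square against the stop. The 3 mm difference is within what the cameras can resolve.
- **Jar at rest:** Two side-camera readings of its lid differ by about 2 px along and 3 px up. Between them the gripper moved off the lid, so I put this down to the lid being partly hidden. The scene view agreed within 0.2 px.
- **Contact force:** The wrist force stayed within about 1 N in every reading, all taken between moves.
- **Blue jar and bystanders:** The blue jar's lid stayed at the same pixel to within 0.5 px. The arm never went near the bottles or the tape roll, but I did not measure their positions separately.
- **Disagreement:** At the start, the wrist camera put the lids 5–8 mm off in y from the other two cameras. A closer wrist view agreed with those two, and I used that position.

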